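# Call the cook and point out the missed toast

### The job

Ring the counter bell by pressing its plunger down, then point at the toast that has no tomato: hold the fingertips two or three centimetres above its middle, still, for about three seconds. Then point in the same way at the tub of tomato slices, above the middle of its rim, and finish there, still pointing. Touch nothing but the bell, do not lift or shift anything, and on the way keep the hand well above the other toasts and tubs, so that none of those is pointed at.

Things in the scene. Friction and masses are not known exactly. Their poses are not given: they have to be found in the camera images.
- bell: Brass counter bell, loose, 0.35 kg: a dome on a black foot 86 mm across; origin at the centre of its underside, on the table. Dome top 46 mm up; above it stands the plunger. Stands at the right (-y) side.
- bell_top (a point): Middle of the top face of the bell's steel plunger (20 mm across, 8 mm thick), 64 mm above the table when up; moves down with it.
- bell_plunger (a joint): How far the plunger is pressed straight down, m: 0 up, 0.006 fully down. Sprung: starts to move at 1.4 N, fully down at about 4 N, returns by itself. It rings at 0.004.
- board: Wooden serving board, fixed, 220 x 260 x 18 mm (x, y, z); origin at the centre of its underside; the five toasts lie on it.
- toast_bare: The bare toast: oval slice of bread 85 x 65 x 16 mm, brown crust, plain pale top with nothing on it; loose, 45 g. Origin at the centre of its underside; long axis x. May lie at any of the five places on the board.
- toast_bare_top (a point): Middle of the top of the bare toast, 16 mm above its underside (34 mm above the table); z up.
- tray: Steel tray, fixed, 330 x 115 x 10 mm, long axis x; origin at the centre of its underside; three tubs in a row on it, at the left (+y) side.
- tub_tomato: Open round white tub full of red tomato slices, 88 mm across the rim, 58 mm high, 0.3 kg, loose; origin at the centre of its underside. May stand at any of the three places on the tray.
- tub_tomato_rim (a point): Centre of the mouth of the tomato tub at rim height, 58 mm above its underside (68 mm above the table), z up. The slices lie 5 mm below it or more.
- tub_cucumber: A tub like the tomato one, but with green cucumber slices. Leave it alone.
- tub_egg: A tub like the tomato one, but with white and yellow egg slices. Leave it alone.
- can: Drinks can with a yellow label, 66 mm across, 115 mm high, upright behind the board; origin under its centre. Leave it alone.
- shaker: Amber glass shaker, steel cap, 44 mm across, 90 mm high, upright; origin under its centre. Leave it alone.
- toast_1: A finished toast: the same bread as the bare one, with two red tomato slices (40 mm) and a leaf on it, 23 mm high in all; origin under its centre. Leave it alone.
- toast_2: A finished toast: the same bread as the bare one, with two red tomato slices (40 mm) and a leaf on it, 23 mm high in all; origin under its centre. Leave it alone.
- toast_3: A finished toast: the same bread as the bare one, with two red tomato slices (40 mm) and a leaf on it, 23 mm high in all; origin under its centre. Leave it alone.
- toast_4: A finished toast: the same bread as the bare one, with two red tomato slices (40 mm) and a leaf on it, 23 mm high in all; origin under its centre. Leave it alone.
Things that resemble listed ones, but are neither listed nor needed, are in the scene too. What is shaped like the tub_tomato but blue or pink is not meant.

How it is judged:
On the way, in this order (a step that is already met when the one before it is completed fails the run):
1. the bell's plunger is pressed at least 4 mm by the fingers (value of joint bell_plunger above 0.004 m and contact force between the fingers and bell above 0.3 N), for 0.05 s.
2. with the bell let go, the tool point stays above the middle of the bare toast (within 25 mm, and 22 to 80 mm above its top) for 2 s (horizontal distance between the grasp point and toast_bare_top below 0.025 m and z of the grasp point in the frame of toast_bare_top between 0.022 and 0.08 m and value of joint bell_plunger below 0.0015 m), for 2 s.
3. the tool point stays above the middle of the tomato tub (within 28 mm, and 22 to 85 mm above its rim) for 1 s (horizontal distance between the grasp point and tub_tomato_rim below 0.028 m and z of the grasp point in the frame of tub_tomato_rim between 0.022 and 0.085 m), for 1 s.
At the end, for the whole second after the job is handed in: The tool point is still above the middle of the tomato tub: within 28 mm of its axis and 22 to 85 mm above its rim. The plunger is up again (under 1.5 mm); toasts and tubs are within 12 mm, and bell, can and shaker within 20 mm, of where they began (all of step 3 and value of joint bell_plunger below 0.0015 m and distance of each of toast_bare, toast_1, toast_2, toast_3, toast_4, tub_tomato, tub_cucumber, tub_egg from where it was at the start of the episode below 0.012 m and distance of each of bell, can, shaker from where it was at the start of the episode below 0.02 m); the robot touches nothing.
It fails at once if the robot touches a toast, a tub, the can or the shaker (over 0.3 N) (contact force between any of the fingers, the arm and toast_bare above 0.3 N or contact force between any of the fingers, the arm and toast_1 above 0.3 N or contact force between any of the fingers, the arm and toast_2 above 0.3 N or contact force between any of the fingers, the arm and toast_3 above 0.3 N or contact force between any of the fingers, the arm and toast_4 above 0.3 N or contact force between any of the fingers, the arm and tub_tomato above 0.3 N or contact force between any of the fingers, the arm and tub_cucumber above 0.3 N or contact force between any of the fingers, the arm and tub_egg above 0.3 N or contact force between any of the fingers, the arm and can above 0.3 N or contact force between any of the fingers, the arm and shaker above 0.3 N).
It fails at once if the bell is lifted (over 12 mm) or pushed away (over 20 mm) (height (world z) of bell above 0.012 m or distance of bell from where it was at the start of the episode above 0.02 m).
It fails at once if a toast, tub, the can or the shaker is shifted or lifted (over 12 mm; can and shaker 20 mm) (not (distance of each of toast_bare, toast_1, toast_2, toast_3, toast_4, tub_tomato, tub_cucumber, tub_egg from where it was at the start of the episode below 0.012 m and distance of each of bell, can, shaker from where it was at the start of the episode below 0.02 m)).
It fails at once if another toast or tub is pointed at or passed low over: tool point within 22 mm (toast) or 25 mm (tub) of its middle and less than 75 mm (toast) or 115 mm (tub) above its underside ((horizontal distance between the grasp point and toast_1 below 0.022 m and z of the grasp point in the frame of toast_1 below 0.075 m) or (horizontal distance between the grasp point and toast_2 below 0.022 m and z of the grasp point in the frame of toast_2 below 0.075 m) or (horizontal distance between the grasp point and toast_3 below 0.022 m and z of the grasp point in the frame of toast_3 below 0.075 m) or (horizontal distance between the grasp point and toast_4 below 0.022 m and z of the grasp point in the frame of toast_4 below 0.075 m) or (horizontal distance between the grasp point and tub_cucumber below 0.025 m and z of the grasp point in the frame of tub_cucumber below 0.115 m) or (horizontal distance between the grasp point and tub_egg below 0.025 m and z of the grasp point in the frame of tub_egg below 0.115 m)).
It also fails if it takes over 50 s, if anything falls off the work surface, if the arm or the gripper's body presses on something with over 40 N, if the wrist force passes 120 N, or if a joint passes its speed limit or range.

### The arm

A 7-joint arm with a two-finger parallel gripper is mounted at the origin on the work surface. World frame = base frame: x ahead of the robot, y to its left, z up, the work surface at z = 0. Lengths are in m, angles in rad, forces in N, time in s.
With the tool pointing down it reaches from about 0.4 to 0.925 m from the base axis. Payload 5.6 kg.
Tool frame: the origin (TCP) lies between the finger pads, 19 mm behind the fingertips; this is the grasp point; z points along the fingers, y is the line along which they close (so a half turn about z gives the same grasp; the last joint's range is limited). The gripper opens to 85 mm and grips with 20 to 120 N. Pads are 22 mm wide; open, the fingers measure 114 mm over their backs; the gripper's body (76 mm by 85 mm) begins 54 mm behind the grasp point. The pads swing forward as they close: fully open they stand 13 mm farther back than shut.
Start: joints at [1.129, 0.468, -0.012, 1.603, 0.006, 1.071, -0.056], TCP at [0.252, -0.599, 0.25] pointing down, gripper open.
Joint ranges: [-2.53, 2.53], [-0.31, 2.02], [-1.57, 1.55], [0.28, 2.44], [-1.29, 4.43], [0.15, 1.84], [-2.92, 2.92]. Speed limits (rad/s): [2.57, 2.57, 3.14, 3.14, 3.14, 3.14, 3.14].

### API

Orientations are given as a unit quaternion [w, x, y, z].
In Python, from cell import telemetry, vision, ctrl gives the robot as it stands.
- The arm moves only by the tool step_arm, never from a script. Its argument "plan" is a list of rows, each a list of 7 numbers: the shift along the world's x, y, z in m, then the turn, a rotation vector about the world's x, y, z in degrees, then the opening, from 0 (shut) to 1 (fully open). In form: [[x, y, z, wx, wy, wz, fingers], ...]. A call has 1 to 10 rows; each row shifts and turns the commanded pose from where the row before left it; what a row does not reach is not made up. A row lasts 1/12 s, in which the tool goes at most 41.7 mm and 7.16 degrees, less where a joint would pass 70% of its speed; a pose out of reach is approached as far as the arm can. A call is refused whole if a number of a shift passes 0.0417 or a number of a turn 7.16, either way. A call with a gripper value outside its range is refused whole. The fingers move at their own pace and stop on an object; "grip_force" is the grip in N (left out, the last holds). Time passes only in rows, so rows that do not move let the fingers close. It gives the time, the measured TCP pose, the force, the opening and the grip force at its end, in the units of the state.
- telemetry.sense(): the state, without advancing time (a new reading comes with each control period).
- vision.capture(name): name is "scene" or "top" or "wrist"; returns a dict with "color" (384x512x3 uint8, blue, green, red), "z_map" (384x512 float32, m along the optical axis (not along the pixel's ray), 0 where there is no reading), "K" (3x3 intrinsics, pixels), "dist" ([k1, k2, p1, p2, k3] as OpenCV has them; the pictures are not rectified), "view" (4x4, takes a point from world to camera coordinates); the wrist camera has in their place "hand_eye" (4x4, takes a point from camera to tool coordinates, whose origin is the TCP and whose axes are the flange's). Camera axes: x right, y down, z forward; pixel columns grow to the right and rows downward; lengths in m; the calibration is good to about 2 mm. A picture is of the moment at which its call begins: read the wrist's pose just before it.
- ctrl.close_job(): hands the job in; it is judged then, once.
The state is a dict: "time_s": time; "q": joint angles; "joint_velocities": joint speeds; "effort": joint torques, N m; "tool_pos": TCP position; "tcp_rot": TCP orientation; "ft_force": force on the tool from outside, world axes, zero at the start; "moment": the same for the moment, N m; "opening": finger opening in m; "grip_force": force on a finger pad.
Only numpy, scipy, OpenCV 4.12 (cv2) and the standard library are available. Lean on these libraries where they do the work, as an engineer would, in place of code of your own. Each camera call takes 0.05 s, during which the arm holds its last target. There are 200 camera calls.

## Working session

There is one attempt and no reset: what is moved stays moved. The work goes in short steps, Python scripts to look and compute and a tool call to move; the robot and the scene stay as the last step left them, time stands still between calls to the robot, and variables do not carry over. Pictures are saved under pics/ and viewed, at most 10 in all, crops included, and the job is handed in when it is done.

Besides the shell and the picture viewer there is one more tool, called after "Emit:" as a command line: name --pt "numbers of a row" for each row, then --argument value for the rest. step_arm: Moves the arm, as the interface text tells. Its arguments: {"type":"object","properties":{"plan":{"type":"array"},"grip_force":{"type":"number"}},"required":["plan"]}

```bash
mkdir -p pics; cat > h.py <<'E'
import numpy as np, cv2, pickle
from cell import telemetry, vision, ctrl
def grab(n,f):
    d=vision.capture(n); cv2.imwrite(f'pics/{f}.png',d['color']); pickle.dump(d,open(f'{f}.pkl','wb')); return d
def ray(d,u,v,z):
    p=cv2.undistortPoints(np.array([[[u,v]]],float),np.array(d['K'],float),np.array(d['dist'],float))[0,0]
    V=np.array(d['view']);R=V[:3,:3];c=-R.T@V[:3,3];r=R.T@np.array([p[0],p[1],1])
    return c+r*(z-c[2])/r[2]
E
python3 - <<'E'
from h import *
print(telemetry.sense())
a=grab('top','top0');b=grab('scene','scene0')
E
```

```text
{'time_s': 0.0, 'q': array([ 1.12896758,  0.46839659, -0.01159979,  1.60364233,  0.00599085,
        1.07140836, -0.0562972 ]), 'joint_velocities': array([-2.57943223e-04, -5.12214651e-05,  9.82733645e-04,  3.19315766e-04,
       -6.60463042e-04,  9.20190589e-04,  9.18886784e-04]), 'effort': array([ 9.01082585e-04, -5.32378614e+01,  2.23260600e-02, -2.51299828e+01,
        1.14473738e-02,  7.75251741e-03, -4.03228981e-06]), 'tool_pos': array([ 0.2521505 , -0.59851591,  0.24901796]), 'tcp_rot': array([-8.78238701e-04,  9.80189101e-01,  1.98061855e-01, -2.38499159e-04]), 'ft_force': array([-0.23305663,  0.17387671, -0.3453164 ]), 'moment': array([-0.00243029,  0.00829109, -0.00615096]), 'grip_force': 0.0, 'opening': 0.08543606997417566}
```

View pics/top0.png

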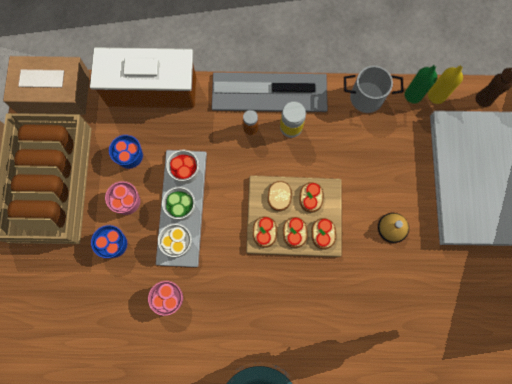

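View pics/scene0.png

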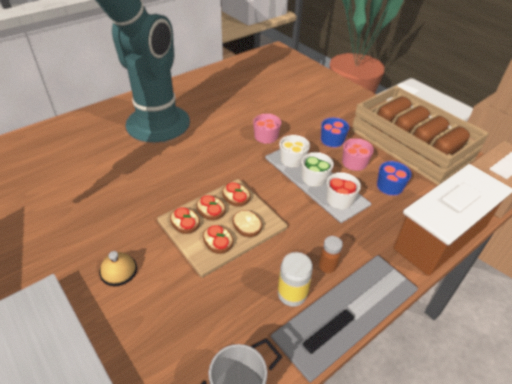

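The top view shows the bare toast at (279,195), and finished toasts at (312,196), (264,232), (294,232) and (323,233). The bell's plunger is at (398,225). On the tray, tomato is at (183,165), cucumber at (179,203) and egg at (174,240).

Things that could be taken for the tomato tub are the blue tubs at (126,151) and (109,242), and the pink ones at (122,197) and (165,298). I choose the white tub at (183,165), and I'll check it in a crop.

```bash
python3 - <<'E'
from h import *
d=pickle.load(open('top0.pkl','rb'));s=pickle.load(open('scene0.pkl','rb'))
im=d['color'];c=im[130:270,150:420]
cv2.imwrite('pics/crop0.png',cv2.resize(c,None,fx=2.9,fy=2.9,interpolation=cv2.INTER_CUBIC))
for n,u,v,z in [('tomato',183,165,.068),('cuc',179,203,.068),('egg',174,240,.068),('bare',279,195,.034),('t1',312,196,.041),('t2',264,232,.041),('t3',294,232,.041),('t4',323,233,.041),('bell',398,225,.064),('can',293,113,.115),('shaker',250,118,.09)]:
    print(n,ray(d,u,v,z).round(3))
for n,u,v,z in [('tomato',343,185,.068),('bare',247,223,.034),('bell',113,254,.064)]: print('scene',n,ray(s,u,v,z).round(3))
# masks
hsv=cv2.cvtColor(im,cv2.COLOR_BGR2HSV)
g=c=im.copy()
def blob(im,m,u,v,r):
    w=np.zeros(m.shape,np.uint8);cv2.circle(w,(u,v),r,255,-1);m=cv2.bitwise_and(m,w)
    k=cv2.connectedComponentsWithStats(m);i=1+np.argmax(k[2][1:,4]);return k[3][i],k[2][i]
m=cv2.inRange(hsv,(12,0,170),(30,170,255));print('bare',*blob(im,m,279,195,16))
m=cv2.inRange(hsv,(0,0,150),(179,70,255));print('plunger',*blob(im,m,398,225,9))
E
```

```text
tomato [0.631 0.215 0.068]
cuc [0.525 0.221 0.068]
egg [0.425 0.229 0.068]
bare [ 0.559 -0.049  0.034]
t1 [ 0.556 -0.139  0.041]
t2 [ 0.454 -0.008  0.041]
t3 [ 0.455 -0.089  0.041]
t4 [ 0.454 -0.168  0.041]
bell [ 0.475 -0.365  0.064]
can [ 0.769 -0.082  0.115]
shaker [0.763 0.035 0.09 ]
scene tomato [0.634 0.214 0.068]
scene bare [ 0.563 -0.052  0.034]
scene bell [ 0.476 -0.366  0.064]
bare [279.87701613 194.66733871] [269 182  25  27 496]
plunger [399.22580645 223.61290323] [397 221   6   7  31]
```

View pics/crop0.png

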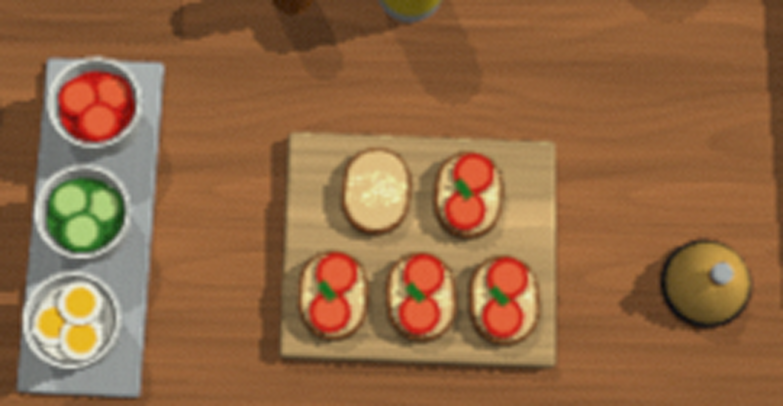

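The crop confirms the choices: white tub with red slices at crop (96,103), bare toast at (377,190), plunger at (721,272). The two views agree to about 3 mm.

Emit:
step_arm --pt "0.0225 0.0232 -0.01 0 0 0 0" --pt "0.0225 0.0232 -0.01 0 0 0 0" --pt "0.0225 0.0232 -0.01 0 0 0 0" --pt "0.0225 0.0232 -0.01 0 0 0 0" --pt "0.0225 0.0232 -0.01 0 0 0 0" --pt "0.0225 0.0232 -0.01 0 0 0 0" --pt "0.0225 0.0232 -0.01 0 0 0 0" --pt "0.0225 0.0232 -0.01 0 0 0 0" --pt "0.0225 0.0232 -0.01 0 0 0 0" --pt "0.0225 0.0232 -0.01 0 0 0 0"

```text
time_s: 0.93
tool_pos: [0.478, -0.3657, 0.1492]
tcp_rot: [-0.0, 0.98, 0.198, -0.0]
ft_force: [-0.4, 0.0, 0.6]
opening: -0.0002
grip_force: 0.0
```

Emit:
step_arm --pt "0 0 0 0 0 0 0" --pt "0 0 0 0 0 0 0" --pt "0 0 0 0 0 0 0"

```text
time_s: 1.18
tool_pos: [0.4768, -0.3674, 0.1497]
tcp_rot: [0.0, 0.98, 0.198, -0.001]
ft_force: [-0.8, -0.3, 0.2]
opening: -0.0003
grip_force: 0.0
```

```bash
python3 - <<'E'
from h import *
t=telemetry.sense();print(t['tool_pos'],t['tcp_rot'],t['ft_force'],t['opening'])
d=vision.capture('wrist');print(d['hand_eye'])
from scipy.spatial.transform import Rotation as R
w,x,y,z=t['tcp_rot'];T=np.eye(4);T[:3,:3]=R.from_quat([x,y,z,w]).as_matrix();T[:3,3]=t['tool_pos']
d['view']=np.linalg.inv(T@d['hand_eye']);pickle.dump(d,open('w1.pkl','wb'))
cv2.imwrite('pics/w1.png',d['color'])
p=d['view']@np.array([.477,-.367,.064,1]);q=d['K']@p[:3];print('expect px',q[:2]/q[2])
E
```

```text
[ 0.47680742 -0.36744126  0.14968449] [ 3.76596794e-06  9.80208301e-01  1.97968169e-01 -5.39770414e-04] [-0.75317127 -0.31360915  0.17120124] -0.00026624792299762695
[[ 6.93678534e-04 -9.62179823e-01 -2.72414221e-01  6.92488063e-02]
 [ 9.99999723e-01  7.40950605e-04 -7.06621695e-05 -1.62254082e-04]
 [ 2.69835195e-04 -2.72414096e-01  9.62180070e-01 -1.22862824e-01]
 [ 0.00000000e+00  0.00000000e+00  0.00000000e+00  1.00000000e+00]]
expect px [257.21222393 205.60827599]
```

View pics/w1.png

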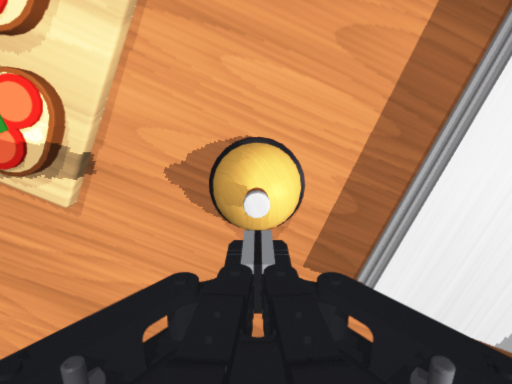

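The wrist view shows the plunger at (257,204), within 2 px of the expected (257,206), so I'm aligned. Going down now.

Emit:
step_arm --pt "0 0 -0.015 0 0 0 0" --pt "0 0 -0.015 0 0 0 0" --pt "0 0 -0.015 0 0 0 0" --pt "0 0 -0.01 0 0 0 0" --pt "0 0 -0.005 0 0 0 0" --pt "0 0 0 0 0 0 0" --pt "0 0 0 0 0 0 0"

```text
time_s: 1.82
tool_pos: [0.4772, -0.3677, 0.0904]
tcp_rot: [0.0, 0.98, 0.198, 0.0]
ft_force: [-0.2, -0.5, 0.5]
opening: -0.0004
grip_force: 0.0
```

Emit:
step_arm --pt "0 0 -0.003 0 0 0 0" --pt "0 0 -0.003 0 0 0 0" --pt "0 0 -0.003 0 0 0 0" --pt "0 0 -0.002 0 0 0 0" --pt "0 0 0 0 0 0 0" --pt "0 0 0 0 0 0 0"

```text
time_s: 2.32
tool_pos: [0.4778, -0.3674, 0.0794]
tcp_rot: [0.0, 0.98, 0.198, 0.0]
ft_force: [0.2, -0.0, 3.3]
opening: 0.0003
grip_force: 1.4
```

Emit:
step_arm --pt "0 0 -0.0015 0 0 0 0" --pt "0 0 -0.001 0 0 0 0" --pt "0 0 0 0 0 0 0" --pt "0 0 0 0 0 0 0"

```text
time_s: 2.65
tool_pos: [0.4778, -0.3673, 0.0768]
tcp_rot: [0.0, 0.98, 0.198, 0.0]
ft_force: [-0.1, 0.0, 4.5]
opening: 0.0002
grip_force: 2.2
```

The force of 4.5 N means the plunger is fully down. Rising and moving across high to the bare toast.

Emit:
step_arm --pt "0 0 0.01 0 0 0 0" --pt "0 0 0.025 0 0 0 0" --pt "0 0 0.035 0 0 0 0" --pt "0 0 0.035 0 0 0 0" --pt "0 0 0.025 0 0 0 0" --pt "0 0 0.01 0 0 0 0" --pt "0 0 0 0 0 0 0"

```text
time_s: 3.23
tool_pos: [0.4782, -0.3674, 0.2193]
tcp_rot: [0.002, 0.98, 0.198, 0.001]
ft_force: [-0.1, -0.1, -0.6]
opening: -0.0
grip_force: 0.0
```

Emit:
step_arm --pt "0.0083 0.0316 0 0 0 0 0" --pt "0.0083 0.0316 0 0 0 0 0" --pt "0.0083 0.0316 0 0 0 0 0" --pt "0.0083 0.0316 0 0 0 0 0" --pt "0.0083 0.0316 0 0 0 0 0" --pt "0.0083 0.0316 0 0 0 0 0" --pt "0.0083 0.0316 0 0 0 0 0" --pt "0.0083 0.0316 0 0 0 0 0" --pt "0.0083 0.0316 0 0 0 0 0" --pt "0.0083 0.0316 0 0 0 0 0"

```text
time_s: 4.07
tool_pos: [0.5589, -0.0493, 0.2141]
tcp_rot: [-0.001, 0.98, 0.198, -0.002]
ft_force: [-0.3, 0.2, -0.0]
opening: 0.0001
grip_force: 0.0
```

Emit:
step_arm --pt "0 0 0 0 0 0 0" --pt "0 0 0 0 0 0 0" --pt "0 0 0 0 0 0 0"

```text
time_s: 4.32
tool_pos: [0.5591, -0.0516, 0.2147]
tcp_rot: [-0.0, 0.98, 0.198, -0.002]
ft_force: [0.0, -0.3, 0.7]
opening: -0.0
grip_force: 0.0
```

```bash
cat >> h.py <<'E'
from scipy.spatial.transform import Rotation as R
def wrist(f,P):
    t=telemetry.sense();d=grab('wrist',f);w,x,y,z=t['tcp_rot'];T=np.eye(4)
    T[:3,:3]=R.from_quat([x,y,z,w]).as_matrix();T[:3,3]=t['tool_pos'];d['view']=np.linalg.inv(T@d['hand_eye'])
    p=d['view']@np.array([*P,1]);q=d['K']@p[:3];print(t['tool_pos'],t['ft_force'],'expect px',q[:2]/q[2]);return d
E
python3 -c "
from h import *
d=wrist('w2',[.561,-.051,.034])"
```

```text
[ 0.55912121 -0.05156387  0.21468703] [ 0.04440455 -0.25856934  0.68294494] expect px [258.01842614 174.04327355]
```

View pics/w2.png

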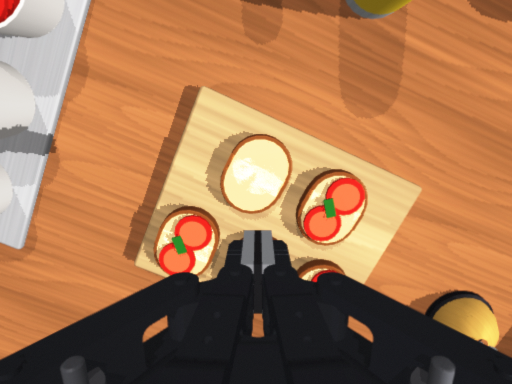

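The bare toast is centred at (257,174), against an expected (258,174). Descending to 25 mm fingertip clearance and holding for about 3 s.

Emit:
step_arm --pt "0.002 0 -0.02 0 0 0 0" --pt "0 0 -0.025 0 0 0 0" --pt "0 0 -0.025 0 0 0 0" --pt "0 0 -0.025 0 0 0 0" --pt "0 0 -0.02 0 0 0 0" --pt "0 0 -0.013 0 0 0 0" --pt "0 0 -0.007 0 0 0 0" --pt "0 0 0 0 0 0 0" --pt "0 0 0 0 0 0 0" --pt "0 0 0 0 0 0 0"

```text
time_s: 5.2
tool_pos: [0.5632, -0.0513, 0.0826]
tcp_rot: [0.0, 0.98, 0.198, 0.001]
ft_force: [0.0, -0.2, 0.4]
opening: 0.0002
grip_force: 0.0
```

Emit:
step_arm --pt "0 0 0 0 0 0 0" --pt "0 0 0 0 0 0 0" --pt "0 0 0 0 0 0 0" --pt "0 0 0 0 0 0 0" --pt "0 0 0 0 0 0 0" --pt "0 0 0 0 0 0 0" --pt "0 0 0 0 0 0 0" --pt "0 0 0 0 0 0 0" --pt "0 0 0 0 0 0 0" --pt "0 0 0 0 0 0 0"

```text
time_s: 6.03
tool_pos: [0.5623, -0.051, 0.0814]
tcp_rot: [-0.0, 0.98, 0.198, -0.0]
ft_force: [0.1, 0.4, -0.9]
opening: 0.0001
grip_force: 0.0
```

Emit:
step_arm --pt "0 0 0 0 0 0 0" --pt "0 0 0 0 0 0 0" --pt "0 0 0 0 0 0 0" --pt "0 0 0 0 0 0 0" --pt "0 0 0 0 0 0 0" --pt "0 0 0 0 0 0 0" --pt "0 0 0 0 0 0 0" --pt "0 0 0 0 0 0 0" --pt "0 0 0 0 0 0 0" --pt "0 0 0 0 0 0 0"

```text
time_s: 6.87
tool_pos: [0.5624, -0.051, 0.0815]
tcp_rot: [0.0, 0.98, 0.198, 0.0]
ft_force: [0.5, -0.7, -0.4]
opening: 0.0005
grip_force: 0.0
```

Emit:
step_arm --pt "0 0 0 0 0 0 0" --pt "0 0 0 0 0 0 0" --pt "0 0 0 0 0 0 0" --pt "0 0 0 0 0 0 0" --pt "0 0 0 0 0 0 0" --pt "0 0 0 0 0 0 0" --pt "0 0 0 0 0 0 0" --pt "0 0 0 0 0 0 0" --pt "0 0 0 0 0 0 0" --pt "0 0 0 0 0 0 0"

```text
time_s: 7.7
tool_pos: [0.5624, -0.051, 0.0815]
tcp_rot: [-0.0, 0.98, 0.198, -0.0]
ft_force: [-0.4, -0.1, 0.3]
opening: -0.0001
grip_force: 0.0
```

Emit:
step_arm --pt "0 0 0 0 0 0 0" --pt "0 0 0 0 0 0 0" --pt "0 0 0 0 0 0 0" --pt "0 0 0 0 0 0 0" --pt "0 0 0 0 0 0 0" --pt "0 0 0 0 0 0 0"

```text
time_s: 8.2
tool_pos: [0.5624, -0.051, 0.0815]
tcp_rot: [0.0, 0.98, 0.198, -0.0]
ft_force: [-0.2, -0.3, 1.0]
opening: 0.0004
grip_force: 0.0
```

Emit:
step_arm --pt "0 0 0.012 0 0 0 0" --pt "0 0 0.025 0 0 0 0" --pt "0 0 0.035 0 0 0 0" --pt "0 0 0.035 0 0 0 0" --pt "0 0 0.03 0 0 0 0" --pt "0 0 0.018 0 0 0 0" --pt "0 0 0 0 0 0 0"

```text
time_s: 8.78
tool_pos: [0.5649, -0.051, 0.2424]
tcp_rot: [0.001, 0.98, 0.198, 0.005]
ft_force: [-0.6, -0.0, 0.5]
opening: 0.0
grip_force: 0.0
```

Emit:
step_arm --pt "0.007 0.0266 0 0 0 0 0" --pt "0.007 0.0266 0 0 0 0 0" --pt "0.007 0.0266 0 0 0 0 0" --pt "0.007 0.0266 0 0 0 0 0" --pt "0.007 0.0266 0 0 0 0 0" --pt "0.007 0.0266 0 0 0 0 0" --pt "0.007 0.0266 0 0 0 0 0" --pt "0.007 0.0266 0 0 0 0 0" --pt "0.007 0.0266 0 0 0 0 0" --pt "0.007 0.0266 0 0 0 0 0"

```text
time_s: 9.62
tool_pos: [0.6321, 0.2161, 0.2361]
tcp_rot: [0.0, 0.98, 0.198, -0.001]
ft_force: [0.1, 0.5, 1.2]
opening: 0.0001
grip_force: 0.0
```

Emit:
step_arm --pt "0 0 0 0 0 0 0" --pt "0 0 0 0 0 0 0" --pt "0 0 0 0 0 0 0"

```text
time_s: 9.87
tool_pos: [0.632, 0.2141, 0.2359]
tcp_rot: [0.001, 0.98, 0.198, -0.001]
ft_force: [0.3, -0.4, -0.1]
opening: 0.0001
grip_force: 0.0
```

```bash
python3 -c "
from h import *
d=wrist('w3',[.632,.215,.068])"
```

```text
[0.6319864  0.21410992 0.23588854] [ 0.30736554 -0.39163621 -0.06675875] expect px [256.646605   178.85365914]
```

View pics/w3.png

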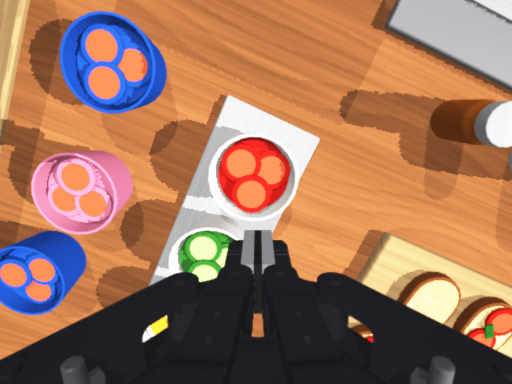

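The white tub with tomato slices has its rim centre at about (254,176), against an expected (257,179), so it is aligned. Descending and holding.

Emit:
step_arm --pt "0 0 -0.02 0 0 0 0" --pt "0 0 -0.025 0 0 0 0" --pt "0 0 -0.025 0 0 0 0" --pt "0 0 -0.022 0 0 0 0" --pt "0 0 -0.016 0 0 0 0" --pt "0 0 -0.01 0 0 0 0" --pt "0 0 -0.005 0 0 0 0" --pt "0 0 0 0 0 0 0" --pt "0 0 0 0 0 0 0" --pt "0 0 0 0 0 0 0"

```text
time_s: 10.75
tool_pos: [0.6332, 0.2151, 0.1149]
tcp_rot: [-0.0, 0.98, 0.198, 0.001]
ft_force: [-0.2, 0.0, -0.6]
opening: -0.0002
grip_force: 0.0
```

Emit:
step_arm --pt "0 0 0 0 0 0 0" --pt "0 0 0 0 0 0 0" --pt "0 0 0 0 0 0 0" --pt "0 0 0 0 0 0 0" --pt "0 0 0 0 0 0 0" --pt "0 0 0 0 0 0 0" --pt "0 0 0 0 0 0 0" --pt "0 0 0 0 0 0 0" --pt "0 0 0 0 0 0 0" --pt "0 0 0 0 0 0 0"

```text
time_s: 11.58
tool_pos: [0.6324, 0.215, 0.1134]
tcp_rot: [0.0, 0.98, 0.198, -0.0]
ft_force: [-0.6, -1.2, -0.5]
opening: -0.0002
grip_force: 0.0
```

Emit:
step_arm --pt "0 0 0 0 0 0 0" --pt "0 0 0 0 0 0 0" --pt "0 0 0 0 0 0 0" --pt "0 0 0 0 0 0 0" --pt "0 0 0 0 0 0 0" --pt "0 0 0 0 0 0 0" --pt "0 0 0 0 0 0 0" --pt "0 0 0 0 0 0 0" --pt "0 0 0 0 0 0 0" --pt "0 0 0 0 0 0 0"

```text
time_s: 12.42
tool_pos: [0.6324, 0.215, 0.1135]
tcp_rot: [0.0, 0.98, 0.198, -0.0]
ft_force: [-0.3, -0.2, -0.2]
opening: 0.0001
grip_force: 0.0
```

Emit:
step_arm --pt "0 0 0 0 0 0 0" --pt "0 0 0 0 0 0 0" --pt "0 0 0 0 0 0 0" --pt "0 0 0 0 0 0 0" --pt "0 0 0 0 0 0 0" --pt "0 0 0 0 0 0 0" --pt "0 0 0 0 0 0 0" --pt "0 0 0 0 0 0 0" --pt "0 0 0 0 0 0 0" --pt "0 0 0 0 0 0 0"

```text
time_s: 13.25
tool_pos: [0.6323, 0.215, 0.1135]
tcp_rot: [0.0, 0.98, 0.198, -0.0]
ft_force: [0.0, 0.4, -0.3]
opening: 0.0002
grip_force: 0.0
```

```bash
python3 -c "
from cell import ctrl
print(ctrl.close_job())"
```

```text
the job is handed in; nothing more can be done
None
```

I rang the bell with a full press (4.5 N), pointed at the bare toast for about 3 s, and handed the job in with the arm still pointing about 26 mm above the tomato tub's rim; no verdict was shown.

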